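Load the sloped buffet warmer and fit its probe

TASK

Set up the breakfast warmer: put the covered pan into the opening of the sloping deck so that it sits fully home, flat and square with its rim on the deck, lowering it in rather than dropping it. Then take the temperature probe out of its wooden stand and stand it in the warmer's green well, pushed down until it touches the bottom. Let go of both and leave the other things on the counter where they are.

Things in the scene. Friction and masses are not known exactly. Their poses are not given: they have to be found in the camera images.
- warmer: Fixed steel food warmer, 144 mm deep (x), 170 mm wide (y) plus the green well block, 113 mm tall at the back, 58 mm at the front. Origin on the table under the middle of its deck; z up, x from low front to high back, y towards the well block. The flat deck slopes 25 degrees, rising along +x, so it faces -x (roughly the robot).
- pocket: Opening in the sloping deck for the pan: 81 mm (x) by 105 mm (y), walls 50 mm deep, deck frame 22 to 24 mm wide around it. Origin at the opening's centre in the plane of the deck's upper face, 85 mm above the table; z is the deck's outward normal, x up the slope, y across. Pan fully home: its rim lies on the deck, its origin is 40 mm below this origin along z.
- well_mouth (a point): Centre of the mouth of the vertical blind round well in the top of the green block (40 x 44 mm, 100 mm tall) at the warmer's +y side. Bore 14 mm in diameter, 60 mm deep.
- well_bottom (a point): Centre of the bottom of that well, 40 mm above the table.
- pan: Loose covered pan, 0.3 to 0.5 kg. Origin: centre of its underside, z up. Tapered tub 40 mm tall, 68 (x) by 92 (y) mm below, 76 by 100 above; rim 92 by 116 mm from 40 to 44 mm up; fixed green lid up to 50 mm; black bar handle on the lid's middle, 18 mm thick (x), 64 mm long (y), from 50 to 84 mm up, gripped across its thickness. Fits either way round.
- stand: Fixed wooden block 64 x 64 x 60 mm that holds the probe; origin at the centre of its underside. In its top a 16 mm hole 50 mm deep.
- probe: Loose temperature probe, about 70 g, upright in the stand: steel stem 10 mm in diameter and 80 mm long (tip chamfered, a red mark ring 60 mm from the tip), then an orange round handle 24 mm in diameter from 80 to 130 mm. Origin at the tip of the stem, z along the probe towards the handle.
- mug: Bystander: white mug with a handle, 80 mm wide, 90 mm tall; origin under its base.
- bowl: Bystander: blue bowl, 110 mm wide, 55 mm tall; origin under its base.
- sauce: Bystander: red sauce bottle, 56 mm wide, 160 mm tall; origin under its base.
- shaker: Bystander: white salt shaker, 40 mm wide, 70 mm tall; origin under its base.
- jar: Bystander: amber jam jar, 60 mm wide, 80 mm tall; origin under its base.
- spoon: Bystander: serving spoon 160 mm long lying on the table along its x.

How it is judged:
On the way, in this order (a step that is already met when the one before it is completed fails the run):
1. the pan is fully home, flat and square in the deck's opening (x of pan in the frame of pocket between -0.0045 and 0.0045 m and y of pan in the frame of pocket between -0.0045 and 0.0045 m and z of pan in the frame of pocket between -0.043 and -0.037 m and angle between the z axis of pan and the z axis of pocket, either way round below 0.06 rad and angle between the x axis of pan and the x axis of pocket, either way round below 0.08 rad), for 0.3 s.
2. then the probe stands in the well, on its bottom (all of step 1 and horizontal distance between probe and well_bottom below 0.005 m and distance between probe and well_bottom below 0.006 m and angle between probe's own z axis and vertical below 0.12 rad), for 0.2 s.
At the end, for the whole second after the job is handed in: The pan is within 4.5 mm of the pocket centre, within 3 mm of full depth, its z within 0.06 rad of the deck normal, its x within 0.08 rad of the pocket x (either way round); the probe tip is within 5 mm sideways, 6 mm in all, of the well bottom, leaning under 0.12 rad; both under 0.02 m/s (all of step 2 and linear speed of each of pan, probe below 0.02 m/s); the robot touches nothing.
It fails at once if a bystander is moved by more than 30 mm (distance of any of mug, bowl, sauce, shaker, jar, spoon from where it was at the start of the episode above 0.03 m).
It fails at once if the pan is dropped (falls at over 0.6 m/s with no finger on it) (linear speed of pan above 0.6 m/s and contact force between pan and the fingers below 0.05 N).
It also fails if it takes over 70 s, if anything falls off the work surface, if the arm or the gripper's body presses on something with over 40 N, if the wrist force passes 120 N, or if a joint passes its speed limit or range.

ROBOT

A 6-joint arm with a two-finger parallel gripper is mounted at the origin on the work surface. World frame = base frame: x ahead of the robot, y to its left, z up, the work surface at z = 0. Lengths are in m, angles in rad, forces in N, time in s.
With the tool pointing down it reaches from about 0.375 to 0.925 m from the base axis. Payload 5.7 kg.
Tool frame: the origin (TCP) lies between the finger pads; the fingertips stand 14 mm ahead of it and the grasp point (between the pads) lies 5 mm behind it (bot.tips_ahead is the distance from the TCP to the fingertips, in m); z points along the fingers, y is the direction in which the jaws open and shut (so a half turn about z gives the same grasp; the last joint's range is limited). The gripper opens to 88 mm and grips with 3 to 60 N. Pads are 20 mm wide; open, the fingers measure 115 mm over their backs; the gripper's body (75 mm by 178 mm) begins 61 mm behind the grasp point.
Start: joints at [0.992, 0.359, 1.51, -0, 1.272, -0.115], TCP at [0.268, 0.537, 0.237] pointing down, gripper open.
Joint ranges: [-2.97, 2.97], [-1.01, 2.36], [0.21, 2.38], [-0.96, 4.11], [0.2, 2.71], [-2.98, 2.98]. Speed limits (rad/s): [2.39, 2.39, 3.14, 3.14, 3.14, 3.14].

INTERFACE

Orientations are given as a unit quaternion [w, x, y, z].
In Python, from rig import telemetry, viewer, order, bot gives the robot as it stands.
- The arm moves only by the shell command python3 -m handwheel 'ROWS'. ROWS is JSON, a list that holds one entry, the list of rows, each a list of 7 numbers: the shift along the tool's x, y, z in cm, then the turn, a rotation vector about the tool's x, y, z in rad, then the closure in counts, from 0 (fully open) to 255 (shut). In form: [[[x, y, z, wx, wy, wz, claw], ...]]. A call has 1 to 10 rows; each row shifts and turns the commanded pose from where the row before left it, along the tool's axes as they then stand; what a row does not reach is not made up. A row lasts 1/8 s, in which the tool goes at most 62.5 mm and 10.7 degrees, less where a joint would pass 70% of its speed; a pose out of reach is approached as far as the arm can. A call is refused whole if a number of a shift passes 6.25 or a number of a turn 0.188, either way. A call with a gripper value outside its range is refused whole. The fingers move at their own pace and stop on an object; the grip force is fixed at half the most. Time passes only in rows, so rows that do not move let the fingers close. It gives the time, the measured TCP pose, the force and the opening at its end, in the units of the state.
- telemetry.get_state(): the state, without advancing time (a new reading comes with each control period).
- viewer.read_camera(name): name is "scene" or "top" or "wrist"; returns the picture (420x560x3 uint8, red, green, blue); there is no depth.
- viewer.camera_params(name): a dict with "mtx" (3x3 intrinsics, pixels), "k1" (the pictures are not rectified: a ray, as slopes to the right and down, at radius r is drawn at 1 + k1 r^2 times it, then the intrinsics apply), "rvec" (rotation vector, rad) and "tvec" (3), from world to camera coordinates, as OpenCV has them. Camera axes: x right, y down, z forward; pixel columns grow to the right and rows downward; lengths in m; the calibration is good to about 2 mm. A picture is of the moment at which its call begins: read the wrist's pose just before it. camera_params takes no time and is no camera call; for the wrist camera it gives the pose at the moment of the call.
- order.job_done(): hands the job in, once; it reports no verdict.
The state is a dict: "time_s": time; "joints": joint angles; "joint_vel": joint speeds; "joint_torque": joint torques, N m; "position": TCP position; "tcp_rot": TCP orientation; "contact_force": force on the tool from outside, world axes, zero at the start; "wrist_torque": the same for the moment, N m; "gripper_width": finger opening in m.
Only numpy, scipy, OpenCV 4.12 (cv2) and the standard library are available. Lean on these libraries where they do the work, as an engineer would, in place of code of your own. Each camera call takes 0.05 s, during which the arm holds its last target. There are 200 camera calls.

## Working session

There is one attempt and no reset: what is moved stays moved. The work goes in short steps, Python scripts to look and compute and a shell command to move; the robot and the scene stay as the last step left them, time stands still between calls to the robot, and variables do not carry over. Pictures are saved under pics/ and viewed, about 8 in all and at most 12, crops included, and the job is handed in when it is done.

```bash
ls; mkdir -p pics; python3 - <<'E'
from rig import telemetry, viewer
import cv2,numpy as np
print(telemetry.get_state())
for n in ("scene","top","wrist"):
    p=viewer.camera_params(n);print(n,p)
    cv2.imwrite(f"pics/{n}0.png",viewer.read_camera(n)[:,:,::-1])
E
```

```text
pics
{'time_s': 0.0, 'joints': array([ 9.91901631e-01,  3.59515282e-01,  1.51144208e+00, -3.44352773e-05,
        1.27251172e+00, -1.15112465e-01]), 'joint_vel': array([-0.00036979, -0.00151577,  0.00083274,  0.00178304, -0.00072105,
       -0.00120083]), 'joint_torque': array([ 1.34086647e-03, -5.15381384e+01, -2.70723385e+01,  6.74761226e-02,
        3.49833781e-02, -1.30557037e-04]), 'position': array([0.26804986, 0.53603425, 0.2357998 ]), 'tcp_rot': array([-3.03597804e-04,  2.29813390e-01,  9.73234260e-01, -8.87889287e-04]), 'contact_force': array([ 0.531921  ,  0.19211754, -0.26084692]), 'wrist_torque': array([-0.01457156, -0.0761307 , -0.00111254]), 'gripper_width': 0.0875686562169265}
scene {'mtx': array([[389.75794646,   0.        , 276.6736127 ],
       [  0.        , 389.75794646, 213.57345671],
       [  0.        ,   0.        ,   1.        ]]), 'k1': -0.009188922451743286, 'rvec': array([ 2.14778644,  1.26770123, -0.44618887]), 'tvec': array([-0.23941743, -0.33074781,  1.36306665])}
top {'mtx': array([[383.46555903,   0.        , 279.89740005],
       [  0.        , 383.46555903, 215.32579266],
       [  0.        ,   0.        ,   1.        ]]), 'k1': -0.013427813242107539, 'rvec': array([ 2.17740079, -2.17649088,  0.10916067]), 'tvec': array([-0.02132041,  0.55212574,  0.87773085])}
wrist {'mtx': array([[295.52391782,   0.        , 276.52082917],
       [  0.        , 295.52391782, 207.02933749],
       [  0.        ,   0.        ,   1.        ]]), 'k1': -0.0005472024538086168, 'rvec': array([-2.47883689, -1.53114859, -0.19774027]), 'tvec': array([-0.59892553, -0.03048112,  0.38907205])}
```

View pics/top0.png

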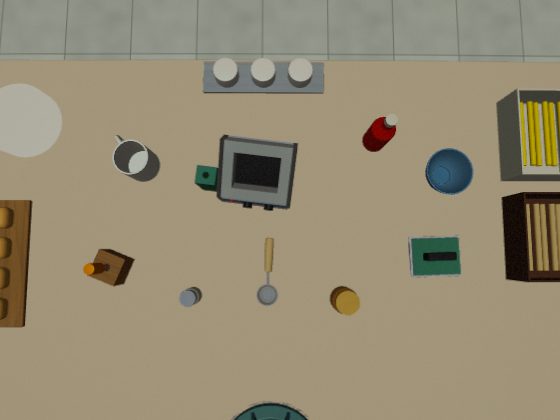

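View pics/scene0.png

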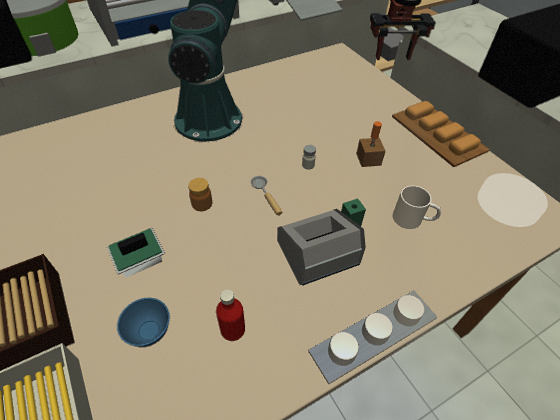

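The top view shows the warmer at about (257,172), the well at (206,175), the pan at (437,257) and the probe and stand at (90-130,268). The scene view agrees. I'll enlarge crops of these.

```bash
cat > h.py <<'E'
import numpy as np,cv2
from scipy.spatial.transform import Rotation as R
from rig import telemetry, viewer
def proj(p,P):
    P=np.atleast_2d(np.asarray(P,float)); c=P@cv2.Rodrigues(p['rvec'])[0].T+p['tvec']
    s=c[:,:2]/c[:,2:]; s=s*(1+p['k1']*(s**2).sum(1,keepdims=True))
    return s@p['mtx'][:2,:2].T+p['mtx'][:2,2]
def back(p,uv,z):
    s=(np.asarray(uv,float)-p['mtx'][:2,2])/p['mtx'][0,0]; q=s.copy()
    for _ in range(10): q=s/(1+p['k1']*(q@q))
    M=cv2.Rodrigues(p['rvec'])[0]; o=-M.T@p['tvec']; d=M.T@np.r_[q,1]
    return o+d*(z-o[2])/d[2]
def Rq(q): return R.from_quat(np.r_[q[1:],q[0]])
def tool():
    s=telemetry.get_state(); return s['position'],Rq(s['tcp_rot'])
E
python3 - <<'E'
import cv2,numpy as np
from h import *
t=cv2.imread('pics/top0.png')
def c(x,y,w,h,W,H): return cv2.resize(t[y:y+h,x:x+w],(W,H),interpolation=cv2.INTER_CUBIC)
a=c(190,125,110,90,550,450)   # x5
b=c(405,230,60,50,250,208)
d=c(75,240,60,50,250,208)
o=np.zeros((450,800,3),np.uint8);o[:,:550]=a;o[:208,550:]=b;o[220:428,550:]=d
cv2.imwrite('pics/crop1.png',o)
p=viewer.camera_params('top')
for n,uv,z in [('well',(206,175),.1),('open',(257,172),.085),('pan',(440,257),.084),('probehandle',(90,269),.13),('hole',(108,267),.06)]: print(n,back(p,uv,z).round(3))
E
```

```text
well [0.633 0.141 0.1  ]
open [0.643 0.03  0.085]
pan [ 0.455 -0.372  0.084]
probehandle [0.431 0.37  0.13 ]
hole [0.432 0.364 0.06 ]
```

View pics/crop1.png

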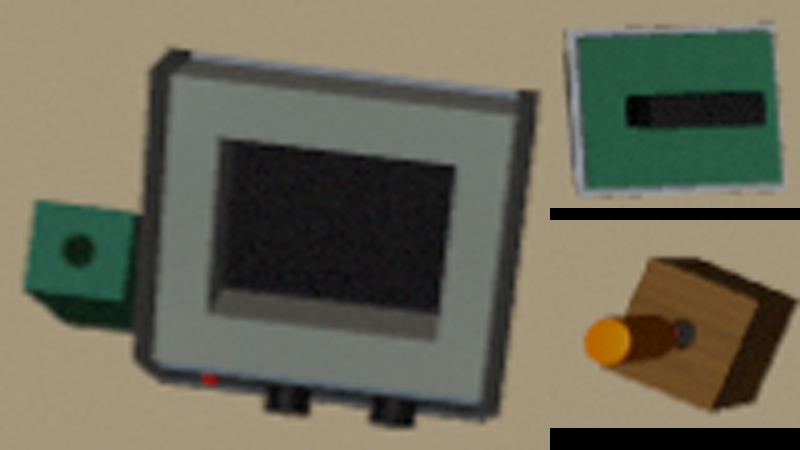

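The crop (5x) shows the opening corners at about (219,139), (456,165), (437,341) and (209,312). The well mouth is at (78,250). The pan rim and handle are clear, and the probe leans slightly in its stand. Next I'll fit the poses.

```bash
cat >> h.py <<'E'
from scipy.optimize import least_squares
def fit(p,uv,local,z,x0,pitch=0):
    L=np.asarray(local,float)
    def f(v): return (proj(p,(R.from_euler('z',v[2])*R.from_euler('y',-pitch)).apply(L)+[v[0],v[1],z])-uv).ravel()
    r=least_squares(f,x0); return r.x,r.fun.reshape(-1,2)
E
python3 - <<'E'
from h import *
p=viewer.camera_params('top')
A=np.array([[219,139],[456,165],[437,341],[209,312]])/5+[190,125]
loc=[[.0405,.0525,0],[.0405,-.0525,0],[-.0405,-.0525,0],[-.0405,.0525,0]]
x,r=fit(p,A,loc,.085,[.64,.03,0],np.radians(25)); print('warmer',x.round(4),np.degrees(x[2]).round(1),r.round(1).tolist())
print('well',back(p,np.array([78,250])/5+[190,125],.1).round(4))
B=(np.array([[566,28],[774,23],[785,190],[579,195]])-[550,0])/(250/60)+[405,230]
loc=[[.046,.058,.044],[.046,-.058,.044],[-.046,-.058,.044],[-.046,.058,.044]]
x,r=fit(p,B,loc,0,[.45,-.37,0]); print('pan',x.round(4),np.degrees(x[2]).round(1),r.round(1).tolist())
C=(np.array([608,341])-[550,220])/(250/60)+[75,240]; print('probetop',back(p,C,.14).round(4))
D=(np.array([684,333])-[550,220])/(250/60)+[75,240]; print('hole',back(p,D,.06).round(4))
pos,Rt=tool(); print('tool axes',Rt.as_matrix().round(3).tolist())
w=viewer.camera_params('wrist');M=cv2.Rodrigues(w['rvec'])[0];print('cam in tool',Rt.inv().apply(-M.T@w['tvec']-pos).round(3),(Rt.inv().as_matrix()@M.T).round(3).tolist())
E
```

```text
warmer [ 0.6408  0.0324 -0.1152] -6.6 [[0.0, -0.4], [0.2, -0.1], [0.1, 0.0], [-0.4, 0.5]]
well [0.6335 0.1416 0.1   ]
pan [ 0.4567 -0.378   0.0279] 1.6 [[0.2, 0.0], [0.1, -0.2], [0.3, -0.1], [-0.6, 0.2]]
probetop [0.4316 0.3676 0.14  ]
hole [0.4322 0.3658 0.06  ]
tool axes [[-0.894, 0.447, -0.001], [0.447, 0.894, -0.001], [0.0, -0.001, -1.0]]
cam in tool [ 0.07  -0.    -0.147] [[-0.001, -0.967, -0.257], [1.0, -0.001, -0.0], [-0.0, -0.257, 0.967]]
```

The fits are consistent (residuals ≤0.6 px). First I'll turn the jaw axis to match the pan's x, then go over to the pan by way of a mid-point.

```bash
python3 -m handwheel '[[[0,0,0,0,0,0.18,0],[0,0,0,0,0,0.18,0],[0,0,0,0,0,0.18,0],[0,0,0,0,0,0.18,0],[0,0,0,0,0,0.18,0],[0,0,0,0,0,0.18,0]]]'
python3 -m handwheel '[[[-4.44,3,0,0,0,0,0],[-4.44,3,0,0,0,0,0],[-4.44,3,0,0,0,0,0],[-4.44,3,0,0,0,0,0],[-4.44,3,0,0,0,0,0],[-4.44,3,0,0,0,0,0],[-4.44,3,0,0,0,0,0],[-4.44,3,0,0,0,0,0],[-4.44,3,0,0,0,0,0],[-4.44,3,0,0,0,0,0]]]'
python3 -m handwheel '[[[-4.75,-1.36,0,0,0,0,0],[-4.75,-1.36,0,0,0,0,0],[-4.75,-1.36,0,0,0,0,0],[-4.75,-1.36,0,0,0,0,0],[-4.75,-1.36,0,0,0,0,0],[-4.75,-1.36,0,0,0,0,0],[-4.75,-1.36,0,0,0,0,0],[-4.75,-1.36,0,0,0,0,0],[-4.75,-1.36,0,0,0,0,0],[-4.75,-1.36,0,0,0,0,0]]]'
python3 - <<'E'
from h import *
s=telemetry.get_state();print(s['joints'].round(2),s['position'].round(4),tool()[1].as_matrix().round(3).tolist())
w=viewer.camera_params('wrist');im=viewer.read_camera('wrist')[:,:,::-1].copy()
Z=R.from_euler('z',.0279)
def box(hx,hy,z,c):
    q=proj(w,Z.apply([[hx,hy,z],[hx,-hy,z],[-hx,-hy,z],[-hx,hy,z]])+[.4567,-.378,0]);print(q.round(1).tolist())
    cv2.polylines(im,[q.round().astype(int)],True,c,1)
box(.046,.058,.044,(0,0,255));box(.009,.032,.084,(0,255,255))
cv2.imwrite('pics/w1.png',im)
E
```

```text
time_s: 0.9
position: [0.2682, 0.5364, 0.2363]
tcp_rot: [0.0, 0.7, 0.715, -0.0]
contact_force: [-0.4, 0.0, -0.7]
gripper_width: 0.0876
time_s: 2.15
position: [0.581, 0.0993, 0.2365]
tcp_rot: [-0.0, 0.698, 0.717, -0.0]
contact_force: [1.0, -0.2, -0.6]
gripper_width: 0.0877
time_s: 3.4
position: [0.4564, -0.379, 0.2365]
tcp_rot: [-0.0, 0.698, 0.717, 0.0]
contact_force: [-0.0, 0.4, 0.5]
gripper_width: 0.0881
[-0.81  0.35  1.53  0.    1.27 -0.84] [ 0.4564 -0.379   0.2365] [[-0.027, 1.0, -0.0], [1.0, 0.027, 0.0], [0.0, -0.0, -1.0]]
[[317.9, 138.5], [314.7, 236.1], [239.3, 236.2], [235.8, 138.7]]
[[285.8, 166.3], [285.4, 226.4], [268.5, 226.4], [268.0, 166.3]]
```

View pics/w1.png

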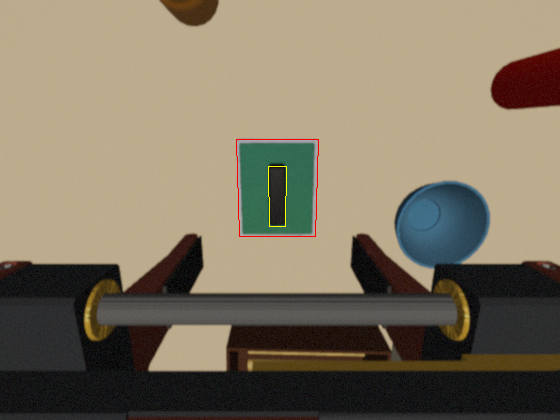

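The wrist image matches the projected rim (red) and handle (yellow) to within about 1 px. I'll descend and grip.

```bash
python3 -m handwheel '[[[0.1,0,4,0,0,0,0],[0,0,4,0,0,0,0],[0,0,4,0,0,0,0],[0,0,3,0,0,0,0],[0,0,1.2,0,0,0,0],[0,0,0.7,0,0,0,0],[0,0,0,0,0,0,0]]]'
python3 -m handwheel '[[[0,0,0,0,0,0,255],[0,0,0,0,0,0,255],[0,0,0,0,0,0,255],[0,0,0,0,0,0,255],[0,0,0,0,0,0,255],[0,0,0,0,0,0,255],[0,0,0,0,0,0,255],[0,0,0,0,0,0,255]]]'
```

```text
time_s: 4.32
position: [0.4575, -0.3769, 0.0681]
tcp_rot: [0.0, 0.697, 0.717, -0.0]
contact_force: [0.7, -0.6, 0.2]
gripper_width: 0.0877
time_s: 5.32
position: [0.4569, -0.3766, 0.0676]
tcp_rot: [-0.0, 0.697, 0.717, -0.0]
contact_force: [-1.0, -0.4, 0.3]
gripper_width: 0.0179
```

```bash
python3 -m handwheel '[[[0,0,-1,0,0,0,255],[0,0,-3,0,0,0,255],[0,0,-4,0,0,0,255],[0,0,-4,0,0,0,255],[0,0,-4,0,0,0,255],[0,0,-3,0,0,0,255],[0,0,0,0,0,0,255],[0,0,0,0,0,0,255]]]'
python3 - <<'E'
from h import *
pos,Rt=tool(); w=viewer.camera_params('wrist');im=viewer.read_camera('wrist')[:,:,::-1].copy()
print(pos,telemetry.get_state()['contact_force'])
o=pos+Rt.apply([0,0,.0676])
def box(hx,hy,z,c):
    q=proj(w,o+Rt.apply([[hy,hx,-z],[-hy,hx,-z],[-hy,-hx,-z],[hy,-hx,-z]]));print(q.round(1).tolist())
    cv2.polylines(im,[q.round().astype(int)],True,c,1)
box(.046,.058,.044,(0,0,255))
cv2.imwrite('pics/w2.png',im)
E
```

```text
time_s: 6.32
position: [0.4564, -0.3759, 0.2564]
tcp_rot: [-0.001, 0.698, 0.717, -0.0]
contact_force: [-0.8, 1.0, -3.0]
gripper_width: 0.0179
[ 0.45641108 -0.37589698  0.25641817] [-0.49890214  0.2245389  -2.2954474 ]
[[357.4, 150.1], [345.3, 326.2], [207.9, 326.2], [195.6, 150.2]]
```

View pics/w2.png

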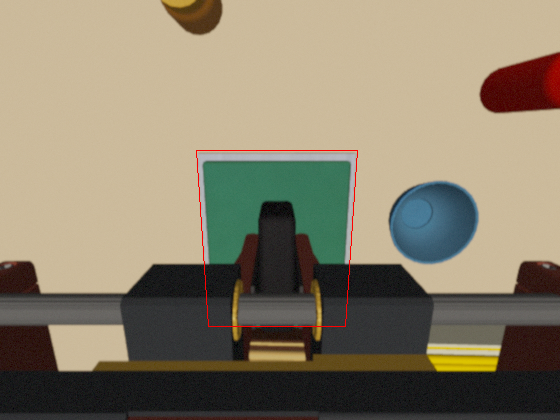

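The rim's far edge appears at row ~152 against 150 predicted, so the pan sits about 1 mm towards tool −x. I'll measure that numerically, then go to a viewpoint beside the warmer.

```bash
python3 -m handwheel '[[[4.2,2.85,-0.75,0,0,0,255],[4.2,2.85,-0.75,0,0,0,255],[4.2,2.85,-0.75,0,0,0,255],[4.2,2.85,-0.75,0,0,0,255],[4.2,2.85,-0.75,0,0,0,255],[4.2,2.85,-0.75,0,0,0,255],[0,0,0,0,0,0.143,255],[0,0,0,0,0,0,255],[0,0,0,0,0,0,255]]]'
python3 - <<'E'
from h import *
g=cv2.imread('pics/w2.png')  # edges beside the red box: print channel profile
raw=cv2.imread('pics/w2.png').astype(int)
print('col220-260 mean rows', [raw[r,215:340].mean(0).round().astype(int).tolist() for r in range(148,158)])
pos,Rt=tool(); w=viewer.camera_params('wrist');im=viewer.read_camera('wrist')[:,:,::-1].copy()
cv2.imwrite('pics/w3raw.png',im)
print(pos,Rt.as_matrix().round(3).tolist())
W=R.from_euler('z',-.1152)*R.from_euler('y',-np.radians(25)); o=np.array([.6408,.0324,.085])
q=proj(w,o+W.apply([[.0405,.0525,0],[.0405,-.0525,0],[-.0405,-.0525,0],[-.0405,.0525,0]]));print(q.round(1).tolist())
cv2.polylines(im,[q.round().astype(int)],True,(0,0,255),1)
a=np.linspace(0,6.28,20); q=proj(w,np.c_[.6335+.007*np.cos(a),.1416+.007*np.sin(a),0*a+.1]);print(q.mean(0))
cv2.polylines(im,[q.round().astype(int)],True,(0,0,255),1)
cv2.imwrite('pics/w3.png',im)
E
```

```text
time_s: 7.5
position: [0.6204, -0.1204, 0.3013]
tcp_rot: [-0.001, 0.746, 0.666, -0.001]
contact_force: [-0.2, 0.5, -2.6]
gripper_width: 0.0176
col220-260 mean rows [[155, 186, 204], [155, 187, 204], [0, 0, 255], [153, 183, 199], [146, 169, 183], [156, 163, 170], [177, 175, 176], [187, 181, 179], [188, 181, 179], [188, 181, 180]]
[ 0.62044584 -0.12041823  0.30129745] [[0.114, 0.994, -0.002], [0.994, -0.114, 0.0], [0.0, -0.002, -1.0]]
[[316.1, -11.0], [312.8, 98.8], [249.2, 101.6], [247.0, 2.9]]
[260.06777943 -75.48643823]
```

View pics/w3.png

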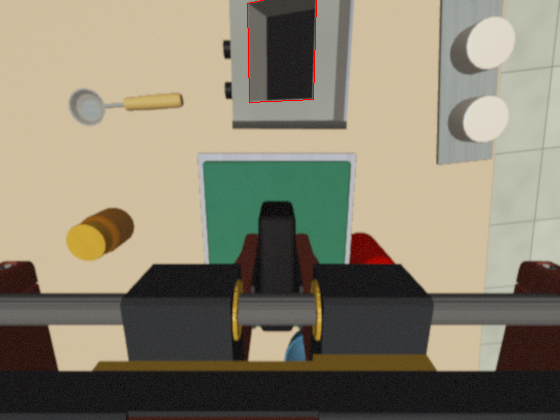

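The overlay matches the opening's front, right and side edges to about 1 px (~1 mm), and the rim edge gives a pan offset of −1.4 mm along tool x. Next I'll tilt to the deck and compute the approach.

```bash
python3 -m handwheel '[[[0,0,0,-0.145,0,0,255],[0,0,0,-0.145,0,0,255],[0,0,0,-0.146,0,0,255],[0,0,0,0,0,0,255],[0,0,0,0,0,0,255]]]'
cat >> h.py <<'E'
P=np.array([.6408,.0324,.085]); W=R.from_euler('z',-.1152)*R.from_euler('y',-np.radians(25)); n=W.apply([0,0,1])
PT=np.array([-.0014,0,.0676]) # pan origin in tool
def panerr():
    pos,Rt=tool(); o=pos+Rt.apply(PT)
    Wt=W*R.from_matrix([[0,1,0],[1,0,0],[0,0,-1]])   # wanted tool rot
    return W.inv().apply(o-P)*1000, Rt.inv().apply(P-.04*n-o)*100, (Rt.inv()*Wt).as_rotvec()
def rep():
    a,b,c=panerr(); s=telemetry.get_state()
    print('pan in pocket mm',a.round(1),'to go tool cm',b.round(2),'rot',c.round(4),'F pocket',W.inv().apply(s['contact_force']).round(1),s['joints'].round(2),s['gripper_width'].round(4))
E
python3 -c "from h import *;rep()"
```

```text
time_s: 8.18
position: [0.622, -0.121, 0.3036]
tcp_rot: [0.161, 0.729, 0.649, 0.143]
contact_force: [0.8, -0.5, -2.2]
gripper_width: 0.0178Traceback (most recent call last):
  File "<string>", line 1, in <module>
    from h import *;rep()
                    ~~~^^
  File "h.py", line 29, in rep
    print('pan in pocket mm',a.round(1),'to go tool cm',b.round(2),'rot',c.round(4),'F pocket',W.inv().apply(s['contact_force']).round(1),s['joints'].round(2),s['gripper_width'].round(4))
                                                                                                                                                               ^^^^^^^^^^^^^^^^^^^^^^^^
AttributeError: 'float' object has no attribute 'round'
```

```bash
sed -i "s/,s\['gripper_width'\].round(4))/,round(float(s['gripper_width']),4))/" h.py; python3 -c "from h import *;rep()"
```

```text
pan in pocket mm [  91.4 -156.   130.9] to go tool cm [15.61 -9.13 17.09] rot [-0.0012  0.001  -0.0007] F pocket [-0.2 -0.4 -2.4] [-0.36  0.15  1.72  0.13  0.86 -0.31] 0.0178
```

```bash
python3 -m handwheel '[[[3.12,-1.82,1.2,0,0,0,255],[3.12,-1.82,1.2,0,0,0,255],[3.12,-1.82,1.2,0,0,0,255],[3.12,-1.82,1.2,0,0,0,255],[3.12,-1.82,1.2,0,0,0,255],[0,0,1,0,0,0,255],[0,0,1,0,0,0,255],[0,0,0,0,0,0,255],[0,0,0,0,0,0,255]]]'
python3 - <<'E'
from h import *
rep()
p=viewer.camera_params('top');im=viewer.read_camera('top')[:,:,::-1]
s=viewer.read_camera('scene')[:,:,::-1]
o=np.hstack([cv2.resize(im[110:230,180:320],None,fx=3,fy=3,interpolation=2),cv2.resize(s[160:300,255:385],(334,360),interpolation=2)])
cv2.imwrite('pics/c4.png',o)
E
```

```text
time_s: 9.3
position: [0.5918, 0.0396, 0.1922]
tcp_rot: [0.162, 0.73, 0.649, 0.144]
contact_force: [0.3, -0.8, -2.9]
gripper_width: 0.018
pan in pocket mm [ 0.4  0.  50.5] to go tool cm [ 0.   -0.05  9.05] rot [ 0.0003  0.001  -0.0018] F pocket [-0.9 -0.7 -2.8] [-0.03  0.23  1.94 -0.08  0.54  0.15] 0.018
```

View pics/c4.png

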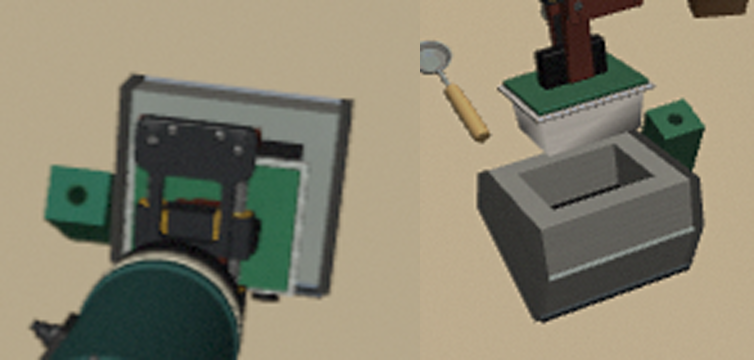

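The pan hovers square over the opening in both views. I'll lower it along the deck normal and watch the forces.

```bash
python3 -m handwheel '[[[0,-0.03,1.5,0,0,0,255],[0,0,1.5,0,0,0,255],[0,0,1,0,0,0,255],[0,0,1,0,0,0,255],[0,0,1,0,0,0,255],[0,0,0.5,0,0,0,255],[0,0,0,0,0,0,255]]]'
python3 -c "from h import *;rep()"
python3 -m handwheel '[[[0,0,0.5,0,0,0,255],[0,0,0.5,0,0,0,255],[0,0,0,0,0,0,255]]]'
python3 -c "from h import *;rep()"
```

```text
time_s: 10.28
position: [0.6179, 0.0373, 0.1322]
tcp_rot: [0.161, 0.729, 0.649, 0.144]
contact_force: [-0.2, -0.2, -2.7]
gripper_width: 0.0178
pan in pocket mm [ -1.2   0.8 -14.9] to go tool cm [-0.08  0.13  2.51] rot [-0.0009  0.0005 -0.0007] F pocket [-1.3 -0.3 -2.3] [-0.03  0.36  1.94 -0.09  0.41  0.16] 0.0178
time_s: 10.65
position: [0.6221, 0.0368, 0.1233]
tcp_rot: [0.161, 0.729, 0.649, 0.144]
contact_force: [-1.9, -0.7, -2.8]
gripper_width: 0.0179
pan in pocket mm [ -1.2   0.8 -24.9] to go tool cm [-0.08  0.12  1.51] rot [-0.0008  0.0005 -0.0007] F pocket [-2.8 -0.9 -1.8] [-0.03  0.38  1.94 -0.1   0.39  0.17] 0.0179
```

```bash
python3 -m handwheel '[[[-0.05,0.05,0.5,0,0,0,255],[0,0,0.4,0,0,0,255],[0,0,0,0,0,0,255]]]'
python3 -c "from h import *;rep()"
```

```text
time_s: 11.02
position: [0.6262, 0.0358, 0.1152]
tcp_rot: [0.161, 0.729, 0.649, 0.144]
contact_force: [0.5, 0.3, -3.6]
gripper_width: 0.018
pan in pocket mm [ -0.8   0.2 -33.9] to go tool cm [-0.02  0.08  0.61] rot [-0.001   0.0005 -0.0008] F pocket [-1.1  0.3 -3.4] [-0.03  0.4   1.94 -0.1   0.37  0.17] 0.018
```

No contact so far. I'll continue in small steps until the rim touches.

```bash
python3 -m handwheel '[[[0,0,0.2,0,0,0,255],[0,0,0.2,0,0,0,255],[0,0,0,0,0,0,255]]]'
python3 -c "from h import *;rep()"
python3 -m handwheel '[[[0,0,0.1,0,0,0,255],[0,0,0.1,0,0,0,255],[0,0,0,0,0,0,255]]]'
python3 -c "from h import *;rep()"
```

```text
time_s: 11.4
position: [0.628, 0.0356, 0.1119]
tcp_rot: [0.162, 0.729, 0.649, 0.144]
contact_force: [0.4, 0.3, -2.5]
gripper_width: 0.0177
pan in pocket mm [ -0.5   0.3 -37.7] to go tool cm [-0.03  0.05  0.23] rot [-0.0005  0.0004 -0.0008] F pocket [-0.7  0.4 -2.4] [-0.03  0.4   1.94 -0.1   0.36  0.17] 0.0177
time_s: 11.78
position: [0.6288, 0.0355, 0.1102]
tcp_rot: [0.162, 0.729, 0.649, 0.144]
contact_force: [-0.9, -0.6, -2.8]
gripper_width: 0.0178
pan in pocket mm [ -0.5   0.3 -39.6] to go tool cm [-0.03  0.05  0.04] rot [-0.0004  0.0004 -0.0007] F pocket [-1.9 -0.7 -2.2] [-0.03  0.41  1.94 -0.1   0.36  0.17] 0.0178
```

```bash
python3 -m handwheel '[[[0,0,0.1,0,0,0,255],[0,0,0.05,0,0,0,255],[0,0,0,0,0,0,255]]]'
python3 -c "from h import *;rep()"
python3 -m handwheel '[[[0,0,0.1,0,0,0,255],[0,0,0,0,0,0,255],[0,0,0,0,0,0,255]]]'
python3 -c "from h import *;rep()"
```

```text
time_s: 12.15
position: [0.629, 0.0356, 0.1098]
tcp_rot: [0.162, 0.729, 0.649, 0.144]
contact_force: [-8.9, -0.5, 10.0]
gripper_width: 0.0179
pan in pocket mm [ -0.5   0.4 -40. ] to go tool cm [-0.04  0.05  0.  ] rot [ 0.0002  0.0004 -0.0005] F pocket [-3.8 -1.6 12.8] [-0.03  0.41  1.94 -0.1   0.36  0.17] 0.0179
time_s: 12.52
position: [0.629, 0.0355, 0.1098]
tcp_rot: [0.162, 0.729, 0.649, 0.144]
contact_force: [-14.2, 1.8, 20.9]
gripper_width: 0.0176
pan in pocket mm [ -0.4   0.3 -40. ] to go tool cm [-0.03  0.04  0.  ] rot [ 0.0007  0.0005 -0.0004] F pocket [-4.1  0.1 25. ] [-0.03  0.41  1.94 -0.1   0.36  0.17] 0.0176
```

It made contact at exactly −40.0 mm depth with 25 N on the rim, so the pan is home. I'll ease the load, open partway and back off along the normal.

```bash
python3 -m handwheel '[[[0,0,-0.15,0,0,0,255],[0,0,0,0,0,0,140],[0,0,0,0,0,0,140],[0,0,0,0,0,0,140],[0,0,0,0,0,0,140],[0,0,-1,0,0,0,140],[0,0,-3,0,0,0,140],[0,0,-5,0,0,0,140],[0,0,-5,0,0,0,140],[0,0,0,0,0,0,140]]]'
python3 - <<'E'
from h import *
rep()
w=viewer.camera_params('wrist');im=viewer.read_camera('wrist')[:,:,::-1].copy()
cv2.imwrite('pics/w5raw.png',im)
q=proj(w,P+W.apply([[.046,.058,.004],[.046,-.058,.004],[-.046,-.058,.004],[-.046,.058,.004]]))
cv2.polylines(im,[q.round().astype(int)],True,(0,0,255),1)
a=np.linspace(0,6.28,20); q=proj(w,np.c_[.6335+.007*np.cos(a),.1416+.007*np.sin(a),0*a+.1]);print(q.mean(0))
cv2.polylines(im,[q.round().astype(int)],True,(0,0,255),1)
cv2.imwrite('pics/w5.png',im)
E
```

```text
time_s: 13.78
position: [0.5715, 0.0426, 0.2409]
tcp_rot: [0.164, 0.729, 0.649, 0.147]
contact_force: [0.5, 0.4, -0.4]
gripper_width: 0.0396
pan in pocket mm [  2.9   0.8 103.3] to go tool cm [-0.09 -0.39 14.33] rot [ 0.0072 -0.0005 -0.0006] F pocket [ 0.3  0.4 -0.6] [-0.02  0.13  1.92 -0.07  0.65  0.14] 0.0396
[261.192088    89.25478357]
```

View pics/w5.png

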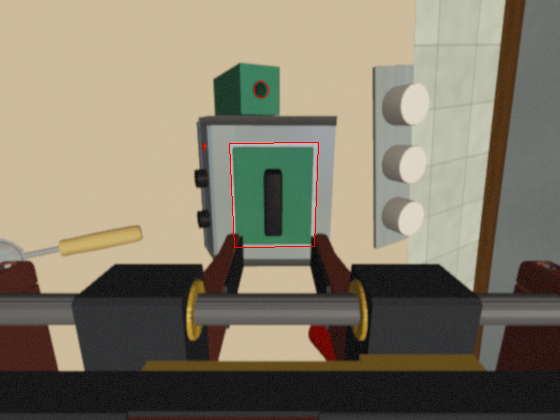

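The pan rim coincides with the projected home outline, and the well mouth overlay at (261,89) agrees with the hole. I'll level the tool and go to the probe.

```bash
python3 -m handwheel '[[[0,0,0,0.145,0,0,0],[0,0,0,0.145,0,0,0],[0,0,0,0.146,0,0,0],[0,0,0,0,0,0,0]]]'
python3 -m handwheel '[[[4.37,-2.5,-0.3,0,0,0,0],[4.37,-2.5,-0.3,0,0,0,0],[4.37,-2.5,-0.3,0,0,0,0],[4.37,-2.5,-0.3,0,0,0,0],[4.37,-2.5,0,0,0,0,0],[4.37,-2.5,0,0,0,0,0],[4.37,-2.5,0,0,0,0,0],[0,0,0,0,0,0,0],[0,0,0,0,0,0,0]]]'
python3 - <<'E'
from h import *
pos,Rt=tool();print(telemetry.get_state()['joints'].round(2),pos.round(4),Rt.as_matrix().round(3).tolist(),'to go cm',(100*Rt.inv().apply([.432,.367,.11]-pos)).round(2))
w=viewer.camera_params('wrist');im=viewer.read_camera('wrist')[:,:,::-1].copy()
cv2.imwrite('pics/w6raw.png',im)
a=np.linspace(0,6.28,20)
for z,r,c in [(.14,.012,(.4316,.3676)),(.06,.008,(.4322,.3658))]:
    q=proj(w,np.c_[c[0]+r*np.cos(a),c[1]+r*np.sin(a),0*a+z]);print(q[:-1].mean(0).round(1))
    cv2.polylines(im,[q.round().astype(int)],True,(255,0,0),1)
cv2.imwrite('pics/w6.png',im)
E
```

```text
time_s: 14.32
position: [0.5725, 0.0418, 0.2342]
tcp_rot: [-0.0, 0.747, 0.665, -0.001]
contact_force: [0.3, -0.0, -0.8]
gripper_width: 0.0764
time_s: 15.45
position: [0.4312, 0.3656, 0.2473]
tcp_rot: [0.0, 0.747, 0.665, -0.0]
contact_force: [0.2, -0.3, -0.6]
gripper_width: 0.0878
[ 0.58  0.3   1.57 -0.    1.27  0.7 ] [0.4312 0.3656 0.2473] [[0.115, 0.993, -0.0], [0.993, -0.115, -0.001], [-0.001, 0.0, -1.0]] to go cm [ 0.17  0.06 13.73]
[276.8 207.2]
[277.4 190.7]
```

View pics/w6.png

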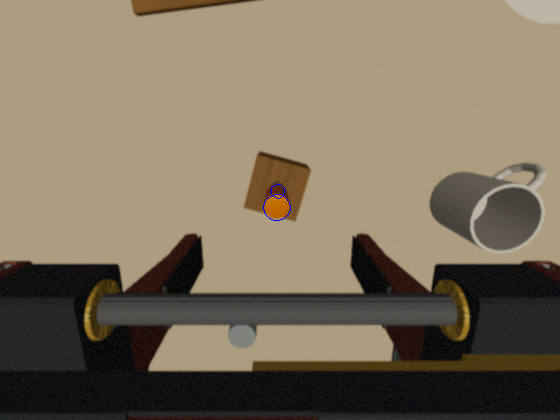

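The overlay circles coincide with the probe head (277,207) and the hole (277,191). I'll descend and grip.

```bash
python3 -m handwheel '[[[0.15,0.05,3.5,0,0,0,0],[0,0,4,0,0,0,0],[0,0,3.5,0,0,0,0],[0,0,1.7,0,0,0,0],[0,0,1,0,0,0,0],[0,0,0,0,0,0,0]]]'
python3 -m handwheel '[[[0,0,0,0,0,0,255],[0,0,0,0,0,0,255],[0,0,0,0,0,0,255],[0,0,0,0,0,0,255],[0,0,0,0,0,0,255],[0,0,0,0,0,0,255],[0,0,0,0,0,0,255]]]'
python3 -m handwheel '[[[0,0,-1,0,0,0,255],[0,0,-2,0,0,0,255],[0,0,-3,0,0,0,255],[0,0,-4,0,0,0,255],[0,0,-4,0,0,0,255],[0,0,-2,0,0,0,255],[0,0,0,0,0,0,255],[0,0,0,0,0,0,255]]]'
python3 - <<'E'
from h import *
pos,Rt=tool();print(pos)
np.save('pose.npy',np.r_[pos,Rt.as_quat()])
p=viewer.camera_params('scene');s=viewer.read_camera('scene')[:,:,::-1].copy();cv2.imwrite('pics/s7raw.png',s)
t=viewer.read_camera('top')[:,:,::-1].copy();cv2.imwrite('pics/t7raw.png',t)
wim=viewer.read_camera('wrist')[:,:,::-1].copy();w=viewer.camera_params('wrist')
q=[proj(p,pos+Rt.apply([0,0,d]))[0] for d in (-.03,.02,.1)];print(np.round(q,1))
qw=[proj(w,pos+Rt.apply([0,0,d]))[0] for d in (-.03,.02,.1)];print(np.round(qw,1))
c=q[2].astype(int);x0,y0=c[0]-30,c[1]-60
o=cv2.resize(s[y0:y0+80,x0:x0+60],None,fx=5,fy=5,interpolation=cv2.INTER_CUBIC)
for k in q: cv2.circle(o,tuple(((k-[x0,y0]+.5)*5).astype(int)),2,(255,0,0),-1)
o=np.hstack([o,cv2.resize(wim[120:320,180:380],(400,400))]);cv2.imwrite('pics/c7.png',o);print(x0,y0)
E
```

```text
time_s: 16.25
position: [0.4331, 0.3676, 0.1113]
tcp_rot: [0.0, 0.747, 0.665, 0.0]
contact_force: [-0.5, 0.0, 0.2]
gripper_width: 0.0877
time_s: 17.12
position: [0.4328, 0.3679, 0.1111]
tcp_rot: [0.0, 0.747, 0.665, -0.0]
contact_force: [0.2, -0.6, -0.5]
gripper_width: 0.0233
time_s: 18.12
position: [0.4322, 0.3675, 0.2704]
tcp_rot: [-0.0, 0.747, 0.665, -0.001]
contact_force: [-0.1, 0.3, 0.2]
gripper_width: 0.0236
[0.43217809 0.36746908 0.27039674]
[[390.6  72. ]
 [386.2  89. ]
 [379.8 113.9]]
[[276.7 292.2]
 [276.8 247.9]
 [276.8 211.8]]
349 53
```

View pics/c7.png

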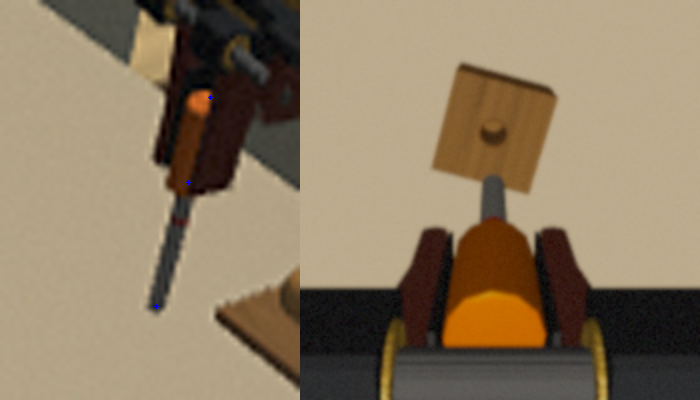

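The probe is held straight: its tip appears at the predicted point in both views (scene (380,114), wrist (276,209)), so the tip is about 100 mm beyond the TCP. I'll move over the well and refine the mouth position from the saved picture.

```bash
python3 -m handwheel '[[[-3.35,3.77,0,0,0,0,255],[-3.35,3.77,0,0,0,0,255],[-3.35,3.77,0,0,0,0,255],[-3.35,3.77,0,0,0,0,255],[-3.35,3.77,0,0,0,0,255],[-3.35,3.77,0,0,0,0,255],[0,0,0,0,0,0,255],[0,0,0,0,0,0,255]]]'
python3 - <<'E'
from h import *
# refine the hole from stored pictures: dark pixels near expected spot
def cen(f,u,v,h):
    g=cv2.cvtColor(cv2.imread(f)[v-h:v+h+1,u-h:u+h+1],cv2.COLOR_BGR2GRAY).astype(float)
    wt=np.clip(np.percentile(g,70)-g-12,0,None);Y,X=np.mgrid[-h:h+1,-h:h+1]
    return u+(X*wt).sum()/wt.sum(),v+(Y*wt).sum()/wt.sum()
print('w5',cen('pics/w5raw.png',261,89,11))
c=cen('pics/top0.png',206,175,4);p=viewer.camera_params('top');print('top',c,back(p,c,.1).round(4))
t=viewer.read_camera('top');s=viewer.read_camera('scene')
pos,Rt=tool();print(pos.round(4),'to go',(100*Rt.inv().apply([.6335,.1416,.2]-pos)).round(2),telemetry.get_state()['joints'].round(2))
ps=viewer.camera_params('scene');c=cen('pics/scene0.png',*proj(ps,[.6335,.1416,.1])[0].round().astype(int),4);print('scene',proj(ps,[.6335,.1416,.1]),c,back(ps,c,.1).round(4))
E
```

```text
time_s: 19.27
position: [0.6334, 0.1421, 0.2701]
tcp_rot: [-0.001, 0.747, 0.665, -0.001]
contact_force: [-0.3, 0.0, -1.0]
gripper_width: 0.0236
w5 (np.float64(259.5165196788206), np.float64(89.04857180465973))
top (np.float64(205.2355915065723), np.float64(174.6299292214358)) [0.6343 0.1424 0.1   ]
[0.6331 0.143  0.2707] to go [-0.13  0.07  7.07] [0.12 0.4  1.35 0.   1.39 0.23]
scene [[354.07477156 205.07435591]] (np.float64(353.9315707620529), np.float64(206.00777604976673)) [0.6359 0.1394 0.1   ]
```

```bash
python3 -m handwheel '[[[-0.1,0.02,3,0,0,0,255],[-0.05,0,2,0,0,0,255],[0,0,1.2,0,0,0,255],[0,0,0.2,0,0,0,255],[0,0,0,0,0,0,255],[0,0,0,0,0,0,255]]]'
python3 - <<'E'
from h import *
pos,Rt=tool();print(pos.round(4),'to go',(100*Rt.inv().apply([.6333,.1412,.2]-pos)).round(2))
o=[]
for n,h in (('scene',22),('top',22),('wrist',60)):
    p=viewer.camera_params(n);im=viewer.read_camera(n)[:,:,::-1].copy();cv2.imwrite(f'pics/{n}8raw.png',im)
    c=proj(p,[.6333,.1412,.1])[0].round().astype(int);print(n,c,proj(p,pos+Rt.apply([0,0,.1])).round(1))
    k=im[max(c[1]-h,0):c[1]+h,c[0]-h:c[0]+h];o.append(cv2.resize(k,(264,264),interpolation=cv2.INTER_CUBIC))
cv2.imwrite('pics/c8.png',np.hstack(o))
E
```

```text
time_s: 20.12
position: [0.6348, 0.1407, 0.2082]
tcp_rot: [0.0, 0.747, 0.665, 0.001]
contact_force: [-0.0, 0.2, -1.2]
gripper_width: 0.0235
[0.6348 0.1407 0.2082] to go [ 0.03 -0.15  0.82]
scene [354 205] [[354.7 203.4]]
top [206 175] [[205.3 173.6]]
wrist [275 209] [[276.8 211.7]]
```

View pics/c8.png

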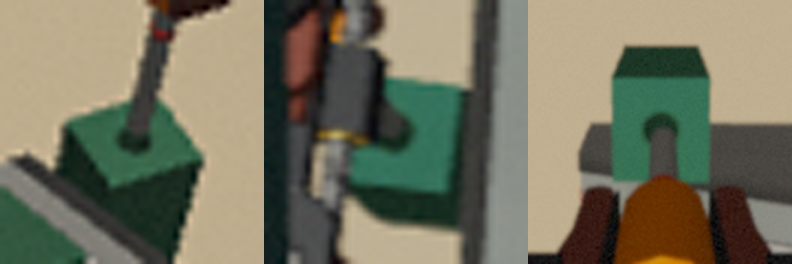

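In the wrist crop the stem (col 663) sits about 1 mm off the hole centre (col 660) in +tool y, and it's fine in x. This agrees with the computed −1.5 mm. I'll correct by 1.2 mm and enter.

```bash
python3 -m handwheel '[[[0.03,-0.12,0,0,0,0,255],[0,0,0.4,0,0,0,255],[0,0,0.4,0,0,0,255],[0,0,0.3,0,0,0,255],[0,0,0.3,0,0,0,255],[0,0,0,0,0,0,255]]]'
python3 -m handwheel '[[[0,0,0.4,0,0,0,255],[0,0,0.4,0,0,0,255],[0,0,0,0,0,0,255]]]'
```

```text
time_s: 21.02
position: [0.6328, 0.1409, 0.1928]
tcp_rot: [-0.0, 0.747, 0.665, -0.0]
contact_force: [0.6, -0.3, -0.9]
gripper_width: 0.0234
time_s: 21.4
position: [0.6327, 0.1409, 0.1847]
tcp_rot: [-0.0, 0.747, 0.665, -0.0]
contact_force: [-0.4, 0.2, -0.8]
gripper_width: 0.0236
```

It's in the bore with no contact force. I'll continue down towards a TCP of about 0.14.

```bash
python3 -m handwheel '[[[0,0,0.6,0,0,0,255],[0,0,0.6,0,0,0,255],[0,0,0.6,0,0,0,255],[0,0,0.6,0,0,0,255],[0,0,0,0,0,0,255]]]'
python3 -m handwheel '[[[0,0,0.5,0,0,0,255],[0,0,0.5,0,0,0,255],[0,0,0.3,0,0,0,255],[0,0,0.2,0,0,0,255],[0,0,0,0,0,0,255]]]'
python3 -m handwheel '[[[0,0,0.2,0,0,0,255],[0,0,0.2,0,0,0,255],[0,0,0,0,0,0,255]]]'
```

```text
time_s: 22.02
position: [0.6326, 0.1409, 0.1604]
tcp_rot: [-0.0, 0.747, 0.665, -0.001]
contact_force: [1.0, 0.3, -0.3]
gripper_width: 0.0233
time_s: 22.65
position: [0.633, 0.141, 0.1461]
tcp_rot: [-0.0, 0.747, 0.665, -0.0]
contact_force: [0.6, -0.8, -0.1]
gripper_width: 0.0236
time_s: 23.02
position: [0.6329, 0.1409, 0.142]
tcp_rot: [-0.0, 0.747, 0.665, -0.0]
contact_force: [-0.6, 0.3, -0.6]
gripper_width: 0.0234
```

```bash
python3 -m handwheel '[[[0,0,0.1,0,0,0,255],[0,0,0.1,0,0,0,255],[0,0,0,0,0,0,255]]]'
python3 -m handwheel '[[[0,0,0.1,0,0,0,255],[0,0,0,0,0,0,255],[0,0,0,0,0,0,255]]]'
```

```text
time_s: 23.4
position: [0.6333, 0.141, 0.141]
tcp_rot: [0.0, 0.747, 0.665, 0.0]
contact_force: [-1.3, -0.7, 5.4]
gripper_width: 0.0237
time_s: 23.78
position: [0.6334, 0.1411, 0.1409]
tcp_rot: [0.0, 0.747, 0.665, 0.001]
contact_force: [-3.2, 0.3, 9.7]
gripper_width: 0.0238
```

It reached the bottom at TCP 0.141, as expected from 0.111 in the stand (tip at z 0.010). I'll ease off, open and retreat straight up, then check.

```bash
python3 -m handwheel '[[[0,0,-0.15,0,0,0,255],[0,0,0,0,0,0,120],[0,0,0,0,0,0,120],[0,0,0,0,0,0,120],[0,0,0,0,0,0,120],[0,0,-1,0,0,0,120],[0,0,-3,0,0,0,120],[0,0,-5,0,0,0,120],[0,0,-5,0,0,0,120],[0,0,0,0,0,0,120]]]'
python3 -m handwheel '[[[0,-3,0,0,0,0,120],[0,-4,0,0,0,0,120],[0,-4,0,0,0,0,120],[0,-4,0,0,0,0,120],[0,0,0,0,0,0,120],[0,0,0,0,0,0,120]]]'
python3 - <<'E'
from h import *
o=[]
a=np.linspace(0,6.28,24)
for n,c,h in (('scene',(330,225),60),('top',(240,172),60)):
    p=viewer.camera_params(n);im=viewer.read_camera(n)[:,:,::-1].copy();cv2.imwrite(f'pics/{n}9raw.png',im)
    k=cv2.resize(im[c[1]-h:c[1]+h,c[0]-h:c[0]+h],(400,400),interpolation=cv2.INTER_CUBIC)
    def dr(X): cv2.polylines(k,[((proj(p,X)-np.array(c)+h+.5)*400/(2*h)).round().astype(int)],True,(0,0,255),1)
    dr(P+W.apply([[.046,.058,.004],[.046,-.058,.004],[-.046,-.058,.004],[-.046,.058,.004]]))
    dr(np.c_[.6333+.012*np.cos(a),.1412+.012*np.sin(a),0*a+.17])
    o.append(k)
cv2.imwrite('pics/c9.png',np.hstack(o))
print(telemetry.get_state()['contact_force'])
E
```

```text
time_s: 25.02
position: [0.636, 0.1414, 0.2867]
tcp_rot: [0.003, 0.747, 0.665, 0.004]
contact_force: [0.8, -0.1, -0.0]
gripper_width: 0.0468
time_s: 25.78
position: [0.4844, 0.1583, 0.2806]
tcp_rot: [0.0, 0.747, 0.665, 0.0]
contact_force: [1.1, 0.0, -1.0]
gripper_width: 0.0462
[-0.41741589 -0.38678054 -0.41501034]
```

View pics/c9.png

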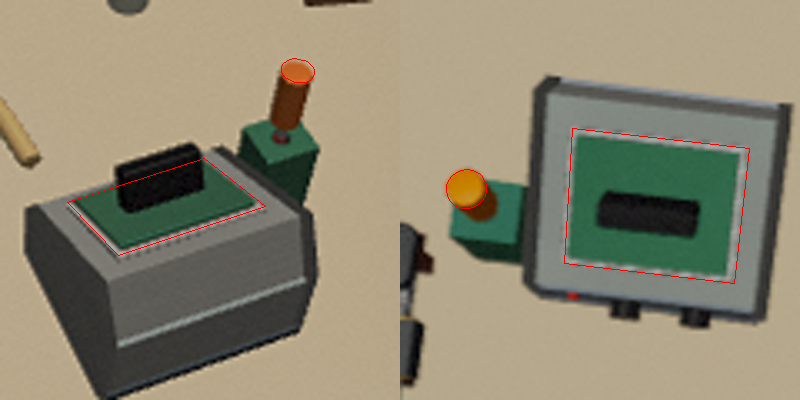

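Both overlays coincide: the pan rim lies on the home outline, and the probe head is at the upright, bottomed position (stem ring at the mouth). The gripper is clear, so I'm handing in.

```bash
python3 -c "
from rig import order;print(order.job_done())"
```

```text
the job is handed in; nothing more can be done
None
```

The pan is seated in the warmer's opening and the probe is standing in the green well. I handed the job in at about 26 s; the hand-in gives no verdict, so the result rests on my own checks.

- **Pan:** I gripped it by its handle, tilted it to the deck angle and lowered it along the deck normal. The rim touched the deck at a measured depth of 40.0 mm, about 0.5 mm off the pocket centre. I pressed it with about 25 N, then let go.
- **Probe:** I lifted it from the stand and lowered it into the well. It met the bottom at the predicted height (tool point at 0.141 m) with about 10 N, and I let go.
- **Last checks:** In the final scene and top pictures, the pan rim and the probe head match their projected target outlines to about a pixel. The gripper was clear, with no contact force beyond noise.
- **Disagreements:** My estimates of the well mouth differed by about 2 mm between cameras. I settled that with a close wrist view before inserting, and the probe went in without side force.
- **Not checked:** I did not measure the bystanders again at the end. No planned path touched them and I saw no unexpected forces.

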